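# Shut the reloaded label dispenser and feed a label

## Task

The label dispenser has just been reloaded and its cover stands open: lower the cover gently until it is fully shut, without letting it drop. Then swing the advance lever on its front all the way across to its other stop and let it go, so that it springs back to rest. Leave the other things on the bench where they are.

Things in the scene. Friction and masses are not known exactly. Their poses are not given: they have to be found in the camera images.
- dispenser: grey label dispenser fixed to the bench, 270 (x) x 210 (y) x 147 mm high without cover. Origin on the bench under its middle; -x is its front (towards the robot), z up. Base plate 15 mm thick, x = -140 to 130 mm; housing with the paper roll x = -30 to 115, y = -95 to 95 mm, top at 147 mm
- cover (a joint): angle in rad of the black cover, a plate 142 x 190 x 8 mm hinged at its rear edge on the housing's top. 0 = shut, lying level; it starts open near 1 (front edge up); 1.3 = open stop. Stiff hinge: it stays while steeply open but falls shut by itself below about 0.8
- cover_hinge (a point): middle of the cover's hinge axis, which runs along the dispenser's y; at x = 110, y = 0, z = 147 mm in the dispenser's frame. Axes turn with the cover (when shut they are the dispenser's)
- cover_grip (a point): middle of the aluminium tab on the middle of the cover's front edge: 12 mm thick (dispenser's y), 24 wide, about 60 long, ending 16 mm beyond this point, leaning 45 degrees forward when shut. The point is 158 mm in front of and 38 mm above the hinge axis when shut, and turns with the cover. Held across its 12 mm, the tab can turn between the finger pads
- lever (a joint): sprung advance lever, a flat steel arm under the canopy that turns about an upright axis. Angle in rad: 0 = rest, 1.2 = stop; it grows counter-clockwise seen from above. It needs 2 N at the knob to start and 5 N at the stop, and springs back when let go
- lever_knob (a point): middle height (68 mm above the bench) of the lever's black upright knob, 18 mm diameter, standing 30 mm above the steel arm, top at 83 mm. In the dispenser's frame it rests at x = -104, y = 42 mm (robot's left) and at the stop is at x = -104, y = -42 mm, on an arc of 75 mm radius about lever_pivot that bulges to x = -117 mm
- lever_pivot (a point): point on the lever's upright axis at the knob's middle height, at x = -42, y = 0, z = 68 mm in the dispenser's frame
- canopy_edge (a point): middle of the lower front edge of the fixed grey canopy, a shelf 190 mm wide and 14 mm thick that overhangs the lever from the housing, at x = -92, z = 133 mm in the dispenser's frame; the space below is open to the front and both sides. It keeps an upright hand off the lever: lean the hand back, fingers pointing down and to the rear
- driver0: loose black screwdriver handle lying on the bench, 116 mm long, 31 mm thick, with a short steel nose; a bystander. Origin under its middle
- driver1: loose black screwdriver handle lying on the bench, 116 mm long, 31 mm thick, with a short steel nose; a bystander. Origin under its middle
- driver2: loose black screwdriver handle lying on the bench, 116 mm long, 31 mm thick, with a short steel nose; a bystander. Origin under its middle
- clamp0: loose black ribbed folding bar lying on the bench, 100 x 22 x 21 mm; a bystander. Origin under its middle
- clamp1: loose black ribbed folding bar lying on the bench, 100 x 22 x 21 mm; a bystander. Origin under its middle
- carton: loose small white carton, 70 x 90 x 55 mm, beside the dispenser; a bystander. Origin under its middle
- spare_roll: loose spare label roll lying flat beside the dispenser, 90 mm diameter, 40 mm high; a bystander. Origin under its middle

How it is judged:
By the outcome, as a careful person would: the job done as asked, in the order asked, and still so for the second after the job is handed in, with the robot touching nothing.
It also fails if it takes over 58 s, if anything falls off the work surface, if the arm or the gripper's body presses on something with over 40 N, if the wrist force passes 120 N, or if a joint passes its speed limit or range.

## Robot

A 6-joint arm with a two-finger parallel gripper is mounted at the origin on the work surface. World frame = base frame: x ahead of the robot, y to its left, z up, the work surface at z = 0. Lengths are in mm, angles in rad, forces in N, time in s.
With the tool pointing down it reaches from about 350 to 975 mm from the base axis. Payload 7.1 kg.
Tool frame: the origin (TCP) lies at the very end of the fingers, on their centre line; the grasp point (between the pads) lies 19 mm behind it; z points along the fingers, y is the line along which they close (so a half turn about z gives the same grasp; the last joint's range is limited). The gripper opens to 88 mm and grips with 3 to 60 N. Pads are 20 mm wide; open, the fingers measure 115 mm over their backs; the gripper's body (75 mm by 178 mm) begins 61 mm behind the grasp point.
Start: joints at [-1.326, 0.423, 1.63, -0, 1.089, -0.019], TCP at [162.988, -603.357, 189.875] pointing down, gripper open.
Joint ranges: [-3, 3], [-0.9, 2.11], [0.09, 2.58], [-1.31, 4.45], [0.11, 2.69], [-2.54, 2.54]. Speed limits (rad/s): [2.39, 2.39, 3.01, 3.14, 3.14, 3.14].

## Interface

Orientations are given as a rotation vector (axis times angle).
In Python, from workcell import ctrl, optics gives the robot as it stands.
- The arm moves only by the shell command python3 -m jog 'ROWS'. ROWS is JSON, a list of rows, each a list of 7 numbers: the shift along the tool's x, y, z in units of 40 mm (1.0 is 40 mm), then the turn, a rotation vector about the tool's x, y, z in units of 6 degrees (1.0 is 6 degrees), then the opening, from 0 (shut) to 1 (fully open). A call has 1 to 20 rows; each row shifts and turns the commanded pose from where the row before left it, along the tool's axes as they then stand; what a row does not reach is not made up. A row lasts 1/10 s, in which the tool goes at most 50 mm and 8.59 degrees, less where a joint would pass 70% of its speed; a pose out of reach is approached as far as the arm can. A call is refused whole if a number of a shift passes 1 or a number of a turn 1, either way. A call with a gripper value outside its range is refused whole. The fingers move at their own pace and stop on an object; the grip force is fixed at half the most. Time passes only in rows, so rows that do not move let the fingers close. It gives the time, the measured TCP pose, the force, the opening and the grip force at its end, in the units of the state.
- ctrl.get_obs(): the state, without advancing time (a new reading comes with each control period).
- optics.get_image(name): name is "scene" or "top" or "wrist"; returns the picture (400x640x3 uint8, red, green, blue); there is no depth.
- optics.camera_model(name): a dict with "fov_y" (degrees; the focal length in pixels is half the picture's height over the tangent of half this angle, whatever the lens; pixels are square), "cx", "cy" (the principal point, pixels), "view" (4x4, takes a point from world to camera coordinates); the wrist camera has in their place "hand_eye" (4x4, takes a point from camera to tool coordinates, whose origin is the TCP and whose axes are the flange's). Camera axes: x right, y up, looking along -z (the intrinsics and any distortion apply to the point x, -y, -z); pixel columns grow to the right and rows downward; lengths in mm; the calibration is good to about 2 mm. A picture is of the moment at which its call begins: read the wrist's pose just before it. camera_model takes no time and is no camera call.
- ctrl.close_job(): hands the job in; it is judged then, once.
Trained networks look in the newest picture that a camera, given by its name, has taken for a name from the list of things; names that differ only in an ending like _2 or _b are one class to them, and where a whole thing is asked for, a point or a joint stands for the part that bears it (a point fixed in the world has none). Each returns a list of dicts, best first, with "conf" (0 to 1); they miss things now and then, are a little off and sometimes report something else, mostly with a low value. They report only what shows in the picture. A call takes as long as a camera call.
- optics.masks_of(target, camera): "pixels" (400x640 bool, what is visible of it) and "extent" ([centre column, centre row, width, height] in pixels, round what is visible of it).
The state is a dict: "t": time; "qpos": joint angles; "qvel": joint speeds; "joint_torque": joint torques, N m; "ee_pos": TCP position; "orientation": TCP orientation; "ft_force": force on the tool from outside, world axes, zero at the start; "moment": the same for the moment, N m; "width": finger opening in mm; "grasp_force": force on a finger pad.
Only numpy, scipy, OpenCV 4.12 (cv2) and the standard library are available. Lean on these libraries where they do the work, as an engineer would, in place of code of your own. Each camera call takes 0.05 s, during which the arm holds its last target. There are 200 camera calls.

## Working session

There is one attempt and no reset: what is moved stays moved. The work goes in short steps, Python scripts to look and compute and a shell command to move; the robot and the scene stay as the last step left them, time stands still between calls to the robot, and variables do not carry over. Pictures are saved under pics/ and viewed, at most 10 in all, crops included, and the job is handed in when it is done.

```bash
ls; mkdir -p pics; python3 - <<'E'
from workcell import ctrl, optics
import cv2, numpy as np
o=ctrl.get_obs(); print({k:np.round(v,3).tolist() for k,v in o.items()})
for n in ("scene","top"):
    im=optics.get_image(n); cv2.imwrite(f"pics/{n}0.png",im[:,:,::-1])
    m=optics.camera_model(n); print(n,m)
    for t in ("dispenser","cover","cover_grip","lever_knob","lever","canopy_edge"):
        for d in optics.masks_of(t,n)[:2]: print(n,t,round(d["conf"],2),np.round(d["extent"],1),d["pixels"].sum())
print(optics.camera_model("wrist"))
E
```

```text
pics
{'t': 0.0, 'qpos': [-1.326, 0.424, 1.631, 0.0, 1.089, -0.019], 'qvel': [0.001, -0.001, 0.0, 0.001, -0.0, 0.0], 'joint_torque': [0.004, -54.461, -27.366, 0.065, 0.023, -0.0], 'ee_pos': [162.865, -602.786, 189.103], 'orientation': [-3.113, -0.413, 0.0], 'ft_force': [0.291, -0.295, -0.641], 'moment': [0.037, 0.041, -0.025], 'grasp_force': 0.0, 'width': 87.912}
scene {'fov_y': 47.17491798505816, 'cx': 322.05951294676146, 'cy': 199.29384619747387, 'view': array([[ 8.54403361e-01,  5.19604406e-01,  2.48166983e-03,
        -5.36731297e+02],
       [-4.28808549e-01,  7.02391193e-01,  5.68128366e-01,
         1.14392027e+02],
       [ 2.93458899e-01, -4.86474947e-01,  8.22936207e-01,
        -1.44377805e+03],
       [ 0.00000000e+00,  0.00000000e+00,  0.00000000e+00,
         1.00000000e+00]])}
scene dispenser 0.77 [305.8 257.1 121.7 129.1] 9650
scene cover 0.63 [249.4 304.6  36.1  21.4] 365
scene cover 0.57 [335.9 245.1  60.5 102.9] 3183
scene cover_grip 0.65 [334.1 243.1  59.2 105.1] 3324
scene cover_grip 0.52 [282.5 206.1  12.7   9.3] 121
scene canopy_edge 0.91 [305.7 255.2 121.2 131.
[... 466 characters left out ...]
 199.2  86.1 103.6] 7494
top cover 0.96 [379.2 161.9  82.3  34.5] 1893
top cover_grip 0.68 [379.7 161.6  82.   31.7] 1717
top lever_knob 0.48 [367.6 232.8   8.5   7.7] 35
top lever 0.58 [366.3 235.1   3.4  -1.6] 23
top canopy_edge 0.83 [378.6 195.7  84.8 104.5] 7378
{'fov_y': 63.32710104652319, 'cx': 322.1186025393885, 'cy': 196.53632430150188, 'hand_eye': array([[ 9.47327385e-04,  9.63405658e-01,  2.68045967e-01,
         7.40232359e+01],
       [ 9.99999302e-01, -1.10191292e-03,  4.26279201e-04,
         1.18406628e+00],
       [ 7.06043109e-04,  2.68045377e-01, -9.63406029e-01,
        -1.95723302e+02],
       [ 0.00000000e+00,  0.00000000e+00,  0.00000000e+00,
         1.00000000e+00]])}
```

```bash
python3 - <<'E'
import cv2
a=cv2.imread("pics/scene0.png")[120:380,140:480]; b=cv2.imread("pics/top0.png")[100:320,240:520]
cv2.imwrite("pics/c1.png",cv2.resize(a,None,fx=2.3,fy=2.3,interpolation=3)); cv2.imwrite("pics/c2.png",cv2.resize(b,None,fx=2.7,fy=2.7,interpolation=3))
E
```

```text
(no output)
```

View pics/c1.png

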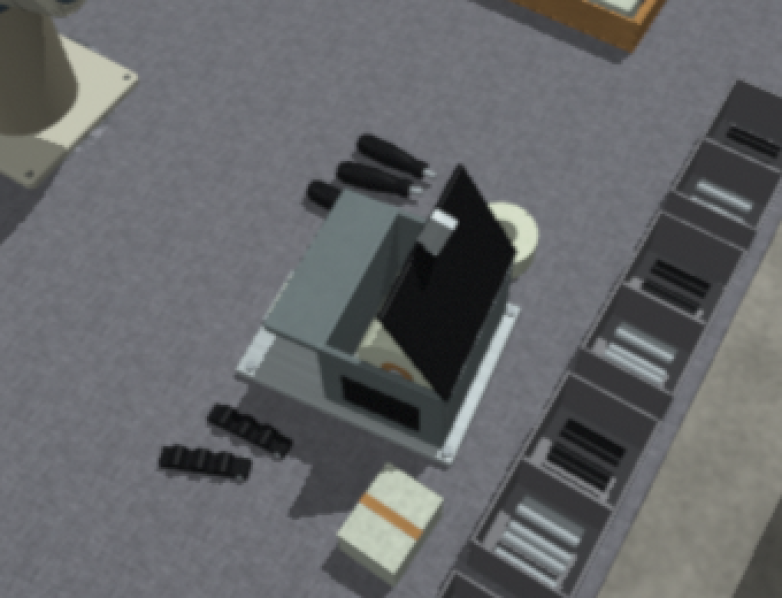

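View pics/c2.png

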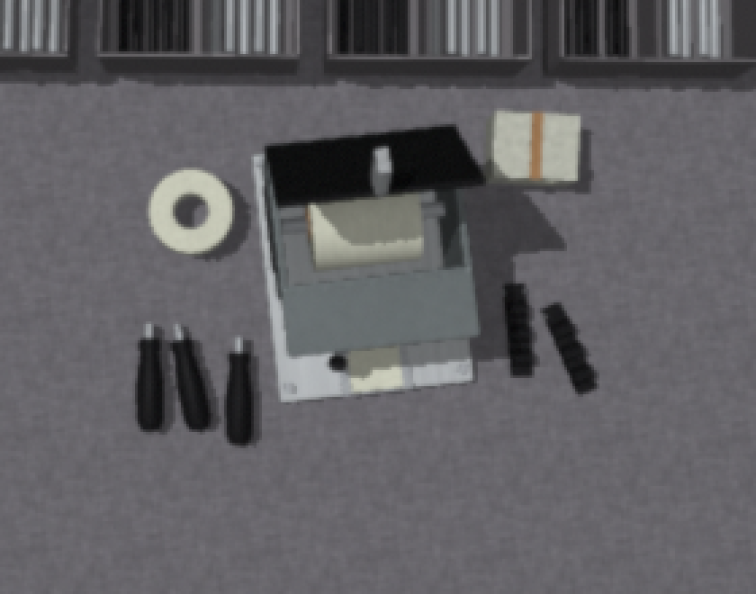

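The scene view shows the cover open, with its tab near crop (438,230). The top view shows the base plate corners at about (282,402), (472,381) and (255,155), the knob at (338,361), and a yaw of a few degrees. Next I'll fit the pose from these corners.

```bash
cat > h.py <<'E'
import numpy as np
from scipy.optimize import least_squares
from scipy.spatial.transform import Rotation as R
from workcell import ctrl, optics
def proj(n,P):
    m=optics.camera_model(n); f=200/np.tan(np.radians(m["fov_y"]/2))
    c=np.c_[P,np.ones(len(P))]@m["view"].T
    return np.c_[m["cx"]+f*c[:,0]/-c[:,2], m["cy"]-f*c[:,1]/-c[:,2]]
def disp(p,P):   # dispenser frame -> world
    return R.from_euler("z",p[2]).apply(P)+[p[0],p[1],0]
def cov(a,P):    # hinge frame -> dispenser frame; front (-x) goes up
    return R.from_euler("y",a).apply(P)+[110,0,147]
E
cat > fit.py <<'E'
from h import *
B=lambda x,y,z:("d",(x,y,z)); C=lambda x,y,z:("c",(x,y,z))
top=[(B(-140,105,15),(282,402)),(B(-140,-105,15),(472,381)),(B(130,105,15),(255,155)),(B(-92,95,147),(288,355)),(B(-92,-95,147),(478,335)),
(C(-142,95,8),(277,203)),(C(-142,-95,8),(484,181)),(C(0,95,8),(265,147)),(C(0,-95,8),(457,126)),(B(-104,42,83),(338,361))]
sc=[(B(-140,-105,15),(238,375)),(B(130,-105,15),(447,460)),(B(130,105,15),(517,308)),(B(-92,-95,147),(265,325)),(B(-92,95,147),(343,190)),
(C(0,-95,8),(445,397)),(C(-142,-95,8),(380,318)),(C(-142,95,8),(460,165)),(C(0,95,8),(515,250))]
def pts(L,p):
    return disp(p,np.array([cov(p[3],np.array([q]))[0] if k=="c" else q for (k,q),_ in L],float))
T=(np.array([u for _,u in top])+.5)/2.7-.5+[240,100]; S=(np.array([u for _,u in sc])+.5)/2.3-.5+[140,120]
f=lambda p:np.r_[proj("top",pts(top,p))-T,proj("scene",pts(sc,p))-S].ravel()
r=least_squares(f,[650,-30,0.1,1.0],x_scale=[100,100,.1,.1],loss="soft_l1")
print(r.x.tolist(),np.round(f(r.x).reshape(-1,2),1).tolist())
p=r.x; np.save("p.npy",p)
for nm,P in (("tab",cov(p[3],np.array([[-158,0,38.]]))),("tabshut",cov(0,np.array([[-158,0,38.]]))),("knob",np.array([[-104,42,68.]])),("pivot",np.array([[-42,0,68.]]))):
    print(nm,disp(p,P).round(1))
g=disp(p,cov(p[3],np.array([[-158,0,38.]]))); print(proj("top",g),proj("scene",g))
E
python3 fit.py
```

```text
[613.001188153265, -56.19866598666139, 0.11999059201013763, 1.052763261903933] [[-0.5, -0.1], [1.3, -0.4], [-0.9, -0.8], [0.4, 0.4], [1.5, -0.1], [-0.1, -0.4], [1.4, -0.9], [0.1, -0.7], [-0.1, -0.8], [0.6, 0.4], [-2.3, -3.4], [1.2, 1.2], [1.5, -1.0], [-2.3, -1.0], [-0.1, -2.3], [0.1, 1.3], [-1.3, -1.3], [-0.1, -2.2], [0.4, -0.4]]
tab [[677.3 -48.4 303.1]]
tabshut [[565.3 -61.9 185. ]]
knob [[504.7 -26.9  68. ]]
pivot [[571.3 -61.2  68. ]]
[[381.58039768 161.17135189]] [[330.3282162  217.14459571]]
```

```bash
cat >> h.py <<'E'
def pose():
    o=ctrl.get_obs(); return np.array(o["ee_pos"]),R.from_rotvec(o["orientation"]),o
def tgtR(yaw,lean=0):  # tool x = dispenser x, z down; lean>0: fingers point down and to the rear
    return R.from_euler("z",yaw)*R.from_euler("y",-lean)*R.from_euler("x",np.pi)
def plan(pos,Rt):      # turn first (tool axes), then shift along the turned axes; totals in row units
    p,r,_=pose()
    print("turn",(np.degrees((r.inv()*Rt).as_rotvec())/6).round(2),"then shift",(Rt.inv().apply(np.array(pos)-p)/40).round(2),"| now",p.round(1))
E
python3 - <<'E'
from h import *
print(tgtR(.12,.7).as_matrix().round(2))
plan([677,-48,430],tgtR(.12))
E
```

```text
[[ 0.76  0.12  0.64]
 [ 0.09 -0.99  0.08]
 [ 0.64  0.   -0.76]]
turn [0.   0.   1.37] then shift [ 14.42 -12.25  -6.  ] | now [ 163.  -603.4  189.9]
```

```bash
python3 -m jog '[[0,0,-1,0,0,0.685,1],[0,0,-1,0,0,0.685,1],[0.8,-0.68,-0.22,0,0,0,1],[0.8,-0.68,-0.22,0,0,0,1],[0.8,-0.68,-0.22,0,0,0,1],[0.8,-0.68,-0.22,0,0,0,1],[0.8,-0.68,-0.22,0,0,0,1],[0.8,-0.68,-0.22,0,0,0,1],[0.8,-0.68,-0.22,0,0,0,1],[0.8,-0.68,-0.22,0,0,0,1],[0.8,-0.68,-0.22,0,0,0,1],[0.8,-0.68,-0.22,0,0,0,1],[0.8,-0.68,-0.22,0,0,0,1],[0.8,-0.68,-0.22,0,0,0,1],[0.8,-0.68,-0.22,0,0,0,1],[0.8,-0.68,-0.22,0,0,0,1],[0.8,-0.68,-0.22,0,0,0,1],[0.8,-0.68,-0.22,0,0,0,1],[0.8,-0.68,-0.22,0,0,0,1],[0.8,-0.68,-0.22,0,0,0,1]]'
python3 - <<'E'
from h import *
import cv2
plan([677,-48,430],tgtR(.12)); 
p,r,o=pose(); print(np.round(o["qpos"],2)); np.save("wp.npy",np.r_[p,r.as_rotvec()])
im=optics.get_image("wrist"); cv2.imwrite("pics/w1.png",im[:,:,::-1])
for d in optics.masks_of("cover_grip","wrist")[:3]: print(d["conf"],d["extent"])
E
```

```text
t: 2.7
ee_pos: [676.9, -46.7, 428.7]
orientation: [3.136, 0.189, 0.0]
ft_force: [1.3, -1.0, 0.6]
width: 87.7
grasp_force: 0.0
turn [ 0. -0.  0.] then shift [-0.    0.03 -0.03] | now [676.9 -46.7 428.7]
[-0.09  0.35  1.21 -0.    1.59  1.36]
0.86 [323.4, 157.2, 172.6, 72.3]
```

View pics/w1.png

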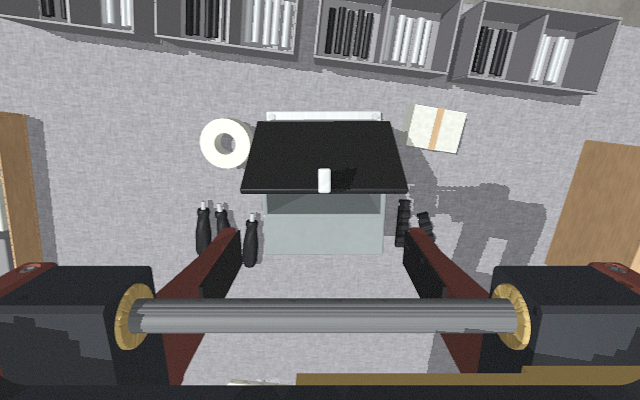

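The wrist view shows the cover square in the image, with its front corners at (241,192) and (407,192), hinge corners at (259,121) and (391,121), the tab at (324,169–192), and the canopy front at row 254. I'll add these to the fit.

```bash
cat > fit2.py <<'E'
exec(open("fit.py").read().split("r=least")[0])
wp=np.load("wp.npy")
def projw(P):
    m=optics.camera_model("wrist"); f=200/np.tan(np.radians(m["fov_y"]/2)); H=m["hand_eye"]
    t=R.from_rotvec(wp[3:]).inv().apply(P-wp[:3]); c=(t-H[:3,3])@H[:3,:3]
    return np.c_[m["cx"]+f*c[:,0]/-c[:,2], m["cy"]-f*c[:,1]/-c[:,2]]
a=16*.7071
w=[(C(-142,95,8),(241,192)),(C(-142,-95,8),(407,192)),(C(0,95,8),(259,121.5)),(C(0,-95,8),(391,121.5)),(B(130,105,15),(267,111.5)),(B(130,-105,15),(382,111.5)),
(B(-92,95,147),(264.5,254)),(B(-92,-95,147),(382.5,254)),(C(-158-a,0,38+a),(324,180))]
W=np.array([u for _,u in w],float)
fw=lambda p:(projw(pts(w,p))-W).ravel()
g=lambda p:np.r_[f(p)*.4,fw(p)]
r=least_squares(g,[613,-56,.12,1.05],x_scale=[100,100,.1,.1],loss="soft_l1"); p=r.x
r2=least_squares(fw,p,x_scale=[100,100,.1,.1],loss="soft_l1")
print(p.tolist(),r2.x.tolist()); print(fw(p).reshape(-1,2).round(1).tolist()); print(f(p).reshape(-1,2).round(1).tolist())
np.save("p.npy",p)
E
python3 fit2.py
```

```text
[613.9957809744832, -57.781143777213906, 0.11849442486806047, 1.0498796443465601] [614.0884295531597, -57.992175659855235, 0.11815788820454162, 1.0494229203857732]
[[-1.7, -0.7], [2.6, -0.2], [-1.6, -0.1], [-0.1, 0.3], [-1.0, -0.8], [-0.4, -0.5], [-0.0, 0.5], [0.1, 0.9], [0.9, 0.9]]
[[-0.1, -0.5], [1.8, -0.6], [-0.3, -1.2], [1.0, 0.0], [2.0, -0.4], [0.6, -0.7], [2.1, -1.1], [0.8, -1.1], [0.6, -1.1], [1.1, 0.0], [-2.4, -2.8], [1.1, 1.9], [1.5, -0.4], [-2.4, -0.4], [-0.1, -1.7], [0.0, 2.1], [-1.6, -0.5], [-0.2, -1.6], [0.5, 0.3]]
```

```bash
python3 - <<'E'
from h import *
p=np.load("p.npy"); r=tgtR(p[2])
G=lambda a:disp(p,cov(a,np.array([[-158,0,38.]])))[0]
print(G(p[3]),G(0)); plan(G(p[3])-[0,0,19],r)
for n,L in(("lower",np.linspace(p[3],0,22)),):
    P=np.array([G(a) for a in L]); d=r.inv().apply(np.diff(P,axis=0))/40
    for a,x in zip(L[1:],d): print(a.round(3),x.round(3))
E
```

```text
[677.87178972 -50.17656773 302.9550736 ] [566.33236915 -63.45557534 185.        ]
turn [-0.01 -0.02  0.06] then shift [-0.04  0.14  3.61] | now [678.7 -44.3 428.4]
1.0 [-0.193  0.     0.062]
0.95 [-0.19  -0.     0.072]
0.9 [-0.186 -0.     0.081]
0.85 [-0.182  0.     0.09 ]
0.8 [-0.177 -0.     0.099]
0.75 [-0.172  0.     0.108]
0.7 [-0.166 -0.     0.116]
0.65 [-0.16   0.     0.124]
0.6 [-0.154 -0.     0.132]
0.55 [-0.147  0.     0.14 ]
0.5 [-0.14  -0.     0.147]
0.45 [-0.133  0.     0.154]
0.4 [-0.125 -0.     0.16 ]
0.35 [-0.117  0.     0.166]
0.3 [-0.108 -0.     0.172]
0.25 [-0.099 -0.     0.177]
0.2 [-0.09   0.     0.182]
0.15 [-0.081  0.     0.186]
0.1 [-0.072 -0.     0.19 ]
0.05 [-0.062  0.     0.193]
0.0 [-0.052 -0.     0.196]
```

```bash
python3 -m jog '[[-0.02,0.07,0.8,0,0,0.06,1],[-0.02,0.07,0.8,0,0,0,1],[0,0,0.8,0,0,0,1],[0,0,0.7,0,0,0,1],[0,0,0.5,0,0,0,1],[0,0,0,0,0,0,1]]'
python3 - <<'E'
from h import *
import cv2
im=optics.get_image("wrist"); cv2.imwrite("pics/w2.png",im[:,:,::-1])
p=np.load("p.npy"); G=lambda a:disp(p,cov(a,np.array([[-158,0,38.]])))[0]
plan(G(p[3])-[0,0,19],tgtR(p[2]))
E
```

```text
t: 3.4
ee_pos: [672.5, -54.4, 280.6]
orientation: [-3.136, -0.178, 0.01]
ft_force: [-0.8, -0.3, 0.0]
width: 87.8
grasp_force: 0.0
turn [-0.01  0.03 -0.05] then shift [ 0.11 -0.09 -0.02] | now [673.8 -54.4 283. ]
```

View pics/w2.png

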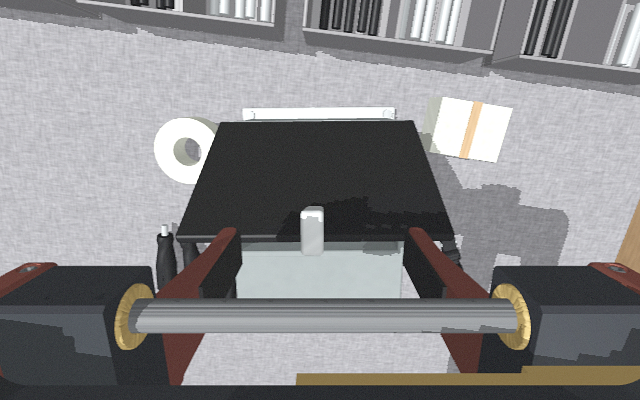

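The tab stands between the fingers at column 312. The fingertips' midpoint is about 323, so the tool must go about 5 mm to -y. I'll centre it and close.

```bash
python3 -m jog '[[0.1,-0.12,0,0,0,0,1],[0,0,0,0,0,0,0.5],[0,0,0,0,0,0,0],[0,0,0,0,0,0,0],[0,0,0,0,0,0,0],[0,0,0,0,0,0,0],[0,0,0,0,0,0,0],[0,0,0,0,0,0,0]]'
python3 - <<'E'
from h import *
p,r,o=pose(); P=np.load("p.npy"); g=r.apply([0,0,-19])+p
l=R.from_euler("z",-P[2]).apply(g-[P[0],P[1],0])-[110,0,147]
print(p,o["ft_force"],o["width"],o["grasp_force"],"grip rel hinge",l, "radius",np.hypot(l[0],l[2]),"angle",np.arctan2(l[2],-l[0])-np.arctan2(38,158))
E
```

```text
t: 4.25
ee_pos: [678.5, -48.7, 284.2]
orientation: [3.136, 0.179, -0.0]
ft_force: [0.9, -0.7, -0.5]
width: 35.4
grasp_force: 0.0
[678.51316441 -48.70675826 284.24862622] [ 0.86595472 -0.74606478 -0.49083655] 35.38119574211953 0.0 grip rel hinge [-44.86046162   1.38362907 156.24862614] radius 162.5610475686378 angle 1.0551835695235101
```

```bash
python3 -m jog '[[0,0,0,0,0,0,0],[0,0,0,0,0,0,0],[0,0,0,0,0,0,0],[0,0,0,0,0,0,0],[0,0,0,0,0,0,0],[0,0,0,0,0,0,0]]'
```

```text
t: 4.85
ee_pos: [678.5, -48.4, 284.3]
orientation: [-3.136, -0.179, 0.0]
ft_force: [0.0, 2.5, -0.0]
width: 10.9
grasp_force: 30.0
```

```bash
python3 -m jog '[[-0.1,0,0.03,0,0,0,0],[-0.1,0,0.03,0,0,0,0],[-0.19,0,0.07,0,0,0,0],[-0.19,0,0.08,0,0,0,0],[-0.18,0,0.09,0,0,0,0],[-0.18,0,0.1,0,0,0,0],[-0.17,0,0.11,0,0,0,0],[-0.17,0,0.12,0,0,0,0],[-0.16,0,0.12,0,0,0,0],[-0.15,0,0.13,0,0,0,0],[0,0,0,0,0,0,0]]'
cat > st.py <<'E'
from h import *
p,r,o=pose(); P=np.load("p.npy"); g=r.apply([0,0,-19])+p
l=R.from_euler("z",-P[2]).apply(g-[P[0],P[1],0])-[110,0,147]
a=np.arctan2(l[2],-l[0])-np.arctan2(38,158)
print(np.round(o["ft_force"],1),o["width"],o["grasp_force"],"rel hinge",l.round(1),"radius",np.hypot(l[0],l[2]).round(1),"angle",a.round(3))
t=np.arctan2(38,158); 
for b in np.linspace(a,0,9)[1:]: q=162.5*np.array([-np.cos(b+t),0,np.sin(b+t)]); print(b.round(2),((q-l)*[1,0,-1]/40).round(2)[[0,2]],end="; ")
E
python3 st.py
```

```text
t: 5.95
ee_pos: [612.4, -56.4, 248.9]
orientation: [3.136, 0.179, -0.006]
ft_force: [-6.8, 2.3, 6.6]
width: 11.3
grasp_force: 30.0
[-6.8  2.3  6.6] 11.301825663684145 30.016861259937286 rel hinge [-111.3    1.6  120.9] radius 164.3 angle 0.59
0.52 [-0.18  0.24]; 0.44 [-0.38  0.47]; 0.37 [-0.56  0.71]; 0.3 [-0.72  0.96]; 0.22 [-0.86  1.23]; 0.15 [-0.98  1.5 ]; 0.07 [-1.09  1.78]; 0.0 [-1.17  2.07];
```

```bash
python3 -m jog '[[-0.1,0,0.11,0,0,0,0],[-0.1,0,0.11,0,0,0,0],[-0.1,0,0.11,0,0,0,0],[-0.1,0,0.12,0,0,0,0],[-0.1,0,0.12,0,0,0,0],[-0.09,0,0.12,0,0,0,0],[-0.08,0,0.12,0,0,0,0],[-0.08,0,0.13,0,0,0,0],[-0.08,0,0.13,0,0,0,0],[-0.07,0,0.13,0,0,0,0],[-0.07,0,0.13,0,0,0,0],[-0.06,0,0.13,0,0,0,0],[-0.05,0,0.13,0,0,0,0],[0,0,0,0,0,0,0]]'; python3 st.py
```

```text
t: 7.35
ee_pos: [568.8, -61.7, 184.0]
orientation: [3.136, 0.179, -0.01]
ft_force: [-6.3, -1.6, 1.8]
width: 11.6
grasp_force: 30.0
[-6.3 -1.6  1.8] 11.622949423269139 30.015376210212708 rel hinge [-155.2    1.5   56. ] radius 165.0 angle 0.11
0.1 [0.04 0.07]; 0.08 [0.02 0.13]; 0.07 [0.01 0.18]; 0.06 [-0.01  0.23]; 0.04 [-0.03  0.29]; 0.03 [-0.04  0.34]; 0.01 [-0.06  0.4 ]; 0.0 [-0.07  0.45];
```

```bash
python3 -m jog '[[-0.02,0,0.07,0,0,0,0],[-0.02,0,0.07,0,0,0,0],[-0.02,0,0.07,0,0,0,0],[-0.02,0,0.07,0,0,0,0],[-0.02,0,0.06,0,0,0,0],[-0.02,0,0.05,0,0,0,0],[0,0,0,0,0,0,0]]'; python3 st.py
```

```text
t: 8.05
ee_pos: [563.8, -62.3, 168.6]
orientation: [3.136, 0.179, -0.011]
ft_force: [-7.2, -1.5, 2.1]
width: 11.7
grasp_force: 30.0
[-7.2 -1.5  2.1] 11.703757417088958 30.01410573720932 rel hinge [-160.2    1.4   40.6] radius 165.3 angle 0.012
0.01 [0.07 0.02]; 0.01 [0.06 0.03]; 0.01 [0.06 0.03]; 0.01 [0.06 0.04]; 0.0 [0.06 0.05]; 0.0 [0.06 0.05]; 0.0 [0.06 0.06]; 0.0 [0.06 0.06];
```

```bash
python3 -m jog '[[0,0,0.03,0,0,0,0],[0,0,0.03,0,0,0,0],[0,0,0,0,0,0,0]]'; python3 -m jog '[[0,0,0.03,0,0,0,0],[0,0,0.03,0,0,0,0],[0,0,0,0,0,0,0]]'; python3 st.py
```

```text
t: 8.35
ee_pos: [563.3, -62.4, 166.2]
orientation: [3.136, 0.179, -0.012]
ft_force: [-9.5, -1.6, 2.4]
width: 12.2
grasp_force: 30.0
t: 8.65
ee_pos: [562.7, -62.5, 163.6]
orientation: [3.136, 0.179, -0.014]
ft_force: [-10.2, -2.2, 2.5]
width: 11.5
grasp_force: 30.0
[-10.2  -2.2   2.5] 11.535794876743406 30.022404491901398 rel hinge [-161.3    1.4   35.6] radius 165.2 angle -0.019
-0.02 [0.07 0.01]; -0.01 [ 0.07 -0.  ]; -0.01 [ 0.07 -0.01]; -0.01 [ 0.07 -0.02]; -0.01 [ 0.08 -0.03]; -0.0 [ 0.08 -0.04]; -0.0 [ 0.08 -0.05]; 0.0 [ 0.08 -0.06];
```

```bash
python3 -m jog '[[-0.02,0,0.03,0,0,0,0],[-0.02,0,0.03,0,0,0,0],[0,0,0,0,0,0,0]]'; python3 -m jog '[[-0.02,0,0.03,0,0,0,0],[0,0,0.03,0,0,0,0],[0,0,0,0,0,0,0]]'; python3 - <<'E'
from h import *
import cv2
a=optics.get_image("scene")[150:350,190:430]; cv2.imwrite("pics/s2.png",cv2.resize(a[:,:,::-1],None,fx=3,fy=3,interpolation=3))
E
```

```text
t: 8.95
ee_pos: [562.1, -62.5, 161.5]
orientation: [3.136, 0.179, -0.011]
ft_force: [-8.4, -1.5, 1.2]
width: 11.1
grasp_force: 30.0
t: 9.25
ee_pos: [562.4, -62.5, 161.1]
orientation: [3.136, 0.179, -0.007]
ft_force: [-11.5, -0.4, 16.6]
width: 11.8
grasp_force: 30.0
```

View pics/s2.png

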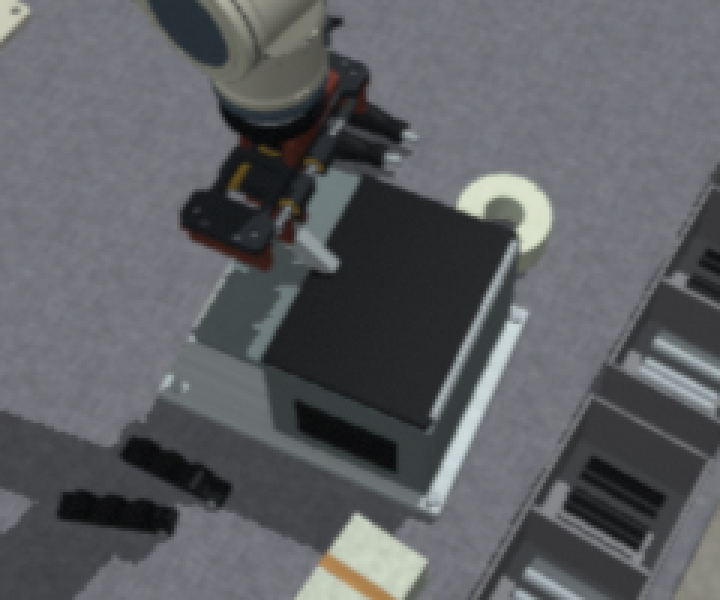

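The cover lies flat and the 16 N reaction shows it has bottomed. Next I'll open the gripper and lift.

```bash
python3 -m jog '[[0,0,0,0,0,0,1],[0,0,0,0,0,0,1],[0,0,0,0,0,0,1],[0,0,0,0,0,0,1],[0,0,0,0,0,0,1],[0,0,0,0,0,0,1],[0,0,0,0,0,0,1],[0,0,-0.5,0,0,0,1],[0,0,-1,0,0,0,1],[0,0,-1,0,0,0,1],[0,0,-1,0,0,0,1],[0,0,0,0,0,0,1]]'
python3 - <<'E'
from h import *
P=np.load("p.npy")
K=lambda th:disp(P,np.array([[-42+75*np.cos(th+np.pi-.595),75*np.sin(th+np.pi-.595),68]]))[0]
print(K(0),K(.6),K(1.2))
rt=tgtR(P[2],np.radians(45))
# standoff: in front of and left of knob
q=disp(P,np.array([[-200,75,160.]]))[0]; plan(q,rt); print(q)
E
```

```text
t: 10.5
ee_pos: [568.5, -62.1, 306.4]
orientation: [3.134, 0.179, 0.016]
ft_force: [-1.0, -0.1, 0.0]
width: 87.9
grasp_force: 0.0
[505.64505889 -28.34550949  68.        ] [497.8614769  -71.98482873  68.        ] [ 516.07802262 -112.3968541    68.        ]
turn [ 0.04  7.4  -0.03] then shift [-5.32 -1.85 -0.14] | now [568.5 -62.1 306.4]
[406.5319324   -6.95052764 160.        ]
```

```bash
cat > k.py <<'E'
import sys
from h import *
P=np.array([612,-56.6,.1185]); rt=tgtR(P[2],np.radians(35))
p,r,o=pose(); print("disp frame TCP",R.from_euler("z",-P[2]).apply(p-[P[0],P[1],0]).round(1),"q",np.round(o["qpos"],2),"F(disp)",R.from_euler("z",-P[2]).apply(o["ft_force"]).round(1))
for a in sys.argv[1:]: plan(disp(P,np.array([eval(a)],float))[0],rt)
E
python3 k.py -- 2>/dev/null; python3 k.py "(-143,78,131)"
```

```text
disp frame TCP [-4.380e+01 -3.000e-01  3.064e+02] q [-0.13  0.22  1.64 -0.    1.27  1.33] F(disp) [-1.  0.  0.]
disp frame TCP [-4.380e+01 -3.000e-01  3.064e+02] q [-0.13  0.22  1.64 -0.    1.27  1.33] F(disp) [-1.  0.  0.]
turn [ 0.04  5.74 -0.03] then shift [-4.55 -1.96  2.17] | now [568.5 -62.1 306.4]
```

```bash
python3 -m jog '[[0,0,0,0,0.82,0,0],[0,0,0,0,0.82,0,0],[0,0,0,0,0.82,0,0],[0,0,0,0,0.82,0,0],[0,0,0,0,0.82,0,0],[0,0,0,0,0.82,0,0],[0,0,0,0,0.82,0,0],[-0.65,-0.28,0.31,0,0,0,0],[-0.65,-0.28,0.31,0,0,0,0],[-0.65,-0.28,0.31,0,0,0,0],[-0.65,-0.28,0.31,0,0,0,0],[-0.65,-0.28,0.31,0,0,0,0],[-0.65,-0.28,0.31,0,0,0,0],[-0.65,-0.28,0.31,0,0,0,0],[0,0,0,0,0,0,0],[0,0,0,0,0,0,0]]'; python3 k.py "(-143,78,131)" "(-97,78,64)"
python3 - <<'E'
from h import *
import cv2
im=optics.get_image("wrist"); cv2.imwrite("pics/w3.png",im[:,:,::-1])
for n in("wrist","top"):
    if n=="top": optics.get_image(n)
    for t in("lever_knob",):
        for d in optics.masks_of(t,n)[:2]: print(n,t,d["conf"],d["extent"])
E
```

```text
t: 12.1
ee_pos: [477.0, -1.4, 155.9]
orientation: [-2.948, -0.176, -0.927]
ft_force: [0.5, 0.4, -0.0]
width: 1.0
grasp_force: 0.0
disp frame TCP [-127.5   70.7  155.9] q [-0.14  0.1   2.4   1.29  0.16  0.07] F(disp) [ 0.5  0.4 -0. ]
turn [-0.1   0.01 -0.03] then shift [-0.67 -0.18  0.29] | now [477.   -1.4 155.9]
turn [-0.1   0.01 -0.03] then shift [-0.69 -0.18  2.32] | now [477.   -1.4 155.9]
wrist lever_knob 0.97 [364.8, 210.6, 45.2, 55.8]
top lever_knob 0.6 [366.5, 234.4, 6.2, 7.5]
top lever_knob 0.6 [377.6, 183.8, 76.2, 67.7]
```

View pics/w3.png

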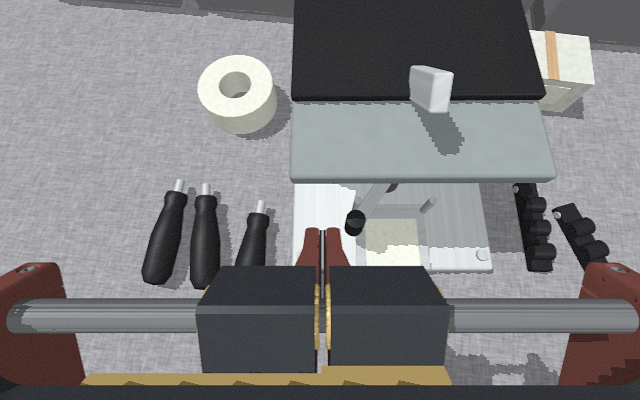

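The view shows the lever knob at (355,222), just right of the closed fingers' tips at (322,230), with the cover flat and shut. Next I'll descend along the tool axis on the knob's left.

```bash
python3 -m jog '[[-0.1,-0.1,0.5,0,0,0,0],[-0.2,-0.08,0.5,0,0,0,0],[-0.2,0,0.4,0,0,0,0],[-0.19,0,0.3,0,0,0,0],[0,0,0,0,0,0,0]]'; python3 k.py "(-97,78,64)"
```

```text
t: 12.8
ee_pos: [486.0, 7.7, 113.4]
orientation: [-2.935, -0.178, -0.926]
ft_force: [-0.7, -0.1, 0.2]
width: 0.8
grasp_force: 0.0
disp frame TCP [-117.6   78.8  113.4] q [-0.12  0.24  2.42  2.18  0.19 -0.81] F(disp) [-0.7  0.   0.2]
turn [-0.22 -0.02 -0.04] then shift [-0.29  0.02  1.31] | now [486.    7.7 113.4]
```

```bash
python3 -m jog '[[-0.1,0,0.25,0,0,0,0],[-0.1,0,0.25,0,0,0,0],[-0.09,0,0.25,0,0,0,0],[0,0,0.25,0,0,0,0],[0,0,0,0,0,0,0],[0,0,0,0,0,0,0]]'; python3 k.py "(-97,78,64)"
```

```text
t: 13.4
ee_pos: [499.7, 10.7, 75.4]
orientation: [-2.934, -0.18, -0.929]
ft_force: [-0.8, 0.3, -0.0]
width: 0.6
grasp_force: 0.0
disp frame TCP [-103.5   80.1   75.4] q [-0.11  0.38  2.41  2.56  0.28 -1.19] F(disp) [-0.8  0.4 -0. ]
turn [-0.22 -0.03 -0.03] then shift [-0.03  0.05  0.33] | now [499.7  10.7  75.4]
```

```bash
python3 -m jog '[[-0.03,0.05,0.28,0.2,0,0,0],[0,0.2,0,0,0,0,0],[0,0.2,0,0,0,0,0],[-0.1,0.25,-0.07,0,0,0,0],[0,0,0,0,0,0,0]]'; python3 k.py "(-107,55,64)"; python3 - <<'E'
from h import *
import cv2
im=optics.get_image("wrist"); cv2.imwrite("pics/w4.png",im[:,:,::-1])
E
```

```text
t: 13.9
ee_pos: [503.9, -17.8, 64.8]
orientation: [-2.916, -0.187, -0.922]
ft_force: [-0.1, -0.4, 0.1]
width: 0.5
grasp_force: 0.0
disp frame TCP [-102.8   51.3   64.8] q [-0.22  0.42  2.39  2.36  0.33 -1.09] F(disp) [-0.1 -0.4  0.1]
turn [-0.41 -0.04 -0.04] then shift [-0.1  -0.09 -0.05] | now [503.9 -17.8  64.8]
```

View pics/w4.png

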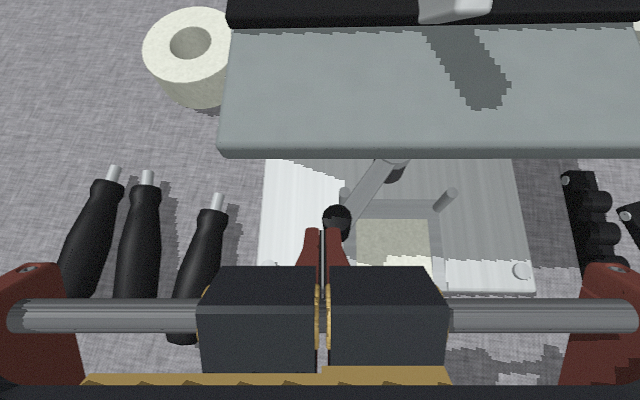

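```bash
cat > ray.py <<'E'
import sys
from h import *
P=np.array([612,-56.6,.1185]); p,r,o=pose()
m=optics.camera_model("wrist"); f=200/np.tan(np.radians(m["fov_y"]/2)); H=m["hand_eye"]
def ray(u,v,z):
    d=np.array([(u-m["cx"])/f,-(v-m["cy"])/f,-1]); c=r.apply(H[:3,3])+p; d=r.apply(H[:3,:3]@d)
    w=c+d*(z-c[2])/d[2]; return R.from_euler("z",-P[2]).apply(w-[P[0],P[1],0]).round(1)
def pix(q):
    t=r.inv().apply(disp(P,np.array([q],float))-p); c=((t-H[:3,3])@H[:3,:3])[0]
    return [(m["cx"]-f*c[0]/c[2]).round(1),(m["cy"]+f*c[1]/c[2]).round(1)]
a=(-.57*0,0,0)
t=np.array([[0,0,0],[0,13.5,0],[0,9,0],[0,0,-40]])
for x in t:
    c=((x-H[:3,3])@H[:3,:3]); print("tool",x,[(m["cx"]-f*c[0]/c[2]).round(1),(m["cy"]+f*c[1]/c[2]).round(1)])
for q in [(-104,42,83),(-104,42,53),(-104,33,68),(-104,51,68),(-92,0,147),(-92,95,147),(-140,-105,15)]: print(q,pix(q))
print(ray(337,212,83))
E
python3 ray.py
```

```text
tool [0. 0. 0.] [np.float64(320.8), np.float64(226.9)]
tool [ 0.  13.5  0. ] [np.float64(341.8), np.float64(226.9)]
tool [0. 9. 0.] [np.float64(334.8), np.float64(226.9)]
tool [  0.   0. -40.] [np.float64(320.4), np.float64(254.4)]
(-104, 42, 83) [np.float64(335.8), np.float64(221.8)]
(-104, 42, 53) [np.float64(335.7), np.float64(233.5)]
(-104, 33, 68) [np.float64(350.1), np.float64(228.2)]
(-104, 51, 68) [np.float64(321.4), np.float64(227.9)]
(-92, 0, 147) [np.float64(439.6), np.float64(152.9)]
(-92, 95, 147) [np.float64(209.7), np.float64(152.4)]
(-140, -105, 15) [np.float64(538.0), np.float64(296.8)]
[-98.   41.3  83. ]
```

```bash
python3 - <<'E'
import cv2
a=cv2.imread("pics/w4.png")[180:280,260:420]; cv2.imwrite("pics/w4c.png",cv2.resize(a,None,fx=5,fy=5,interpolation=cv2.INTER_NEAREST))
E
```

```text
(no output)
```

View pics/w4c.png

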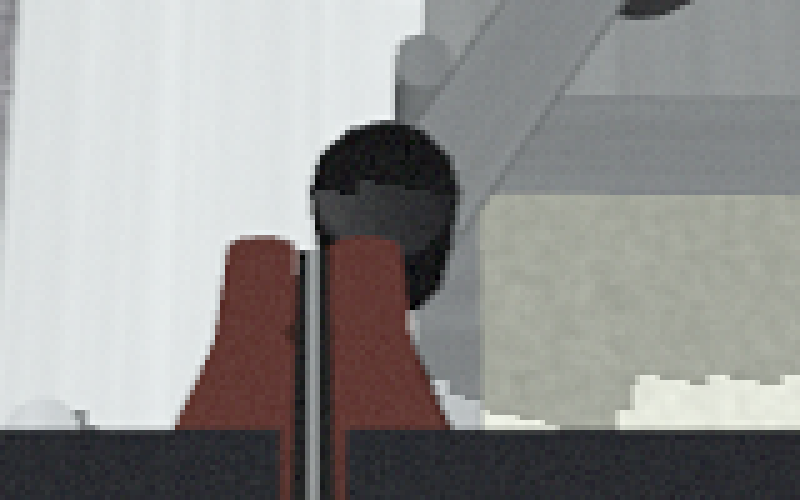

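The fingertips lie in front of the knob and partly hide it, and the knob sits about 5 mm further back than assumed. I'll back off to the left, go deeper and push again.

```bash
sed -i 's/\[612,-56.6/[616,-57/' k.py ray.py; python3 -m jog '[[0,-0.35,0,0,0,0,0],[0,-0.35,0,0,0,0,0],[0,0,0,0,0,0,0]]';  python3 k.py "(-95,78,64)"
```

```text
t: 14.25
ee_pos: [499.7, 12.1, 65.5]
orientation: [-2.914, -0.191, -0.921]
ft_force: [-0.2, -0.1, -0.3]
width: 0.3
grasp_force: 0.0
disp frame TCP [-107.3   82.4   65.5] q [-0.13  0.41  2.4   2.52  0.32 -1.18] F(disp) [-0.2 -0.1 -0.3]
turn [-0.43 -0.03 -0.02] then shift [0.23 0.11 0.21] | now [499.7  12.1  65.5]
```

```bash
python3 -m jog '[[0.12,0,0.1,-0.2,0,0,0],[0.12,0.05,0.1,-0.2,0,0,0],[0,0.2,0,0,0,0,0],[0,0.2,0,0,0,0,0],[0,0,0,0,0,0,0]]';  python3 k.py "(-100,60,64)"; python3 -m jog '[[-0.05,0.1,-0.04,0,0,0,0],[-0.05,0.1,-0.04,0,0,0,0],[-0.05,0.15,-0.04,0,0,0,0],[0,0,0,0,0,0,0]]';  python3 k.py "(-108,40,64)"
```

```text
t: 14.75
ee_pos: [515.1, -6.1, 64.4]
orientation: [-2.953, -0.17, -0.937]
ft_force: [0.0, 0.5, 0.2]
width: 0.5
grasp_force: 0.0
disp frame TCP [-94.2  62.5  64.4] q [-0.13  0.42  2.38  2.62  0.29 -1.27] F(disp) [0.1 0.5 0.2]
turn [-0.01 -0.04 -0.04] then shift [-0.12  0.06 -0.07] | now [515.1  -6.1  64.4]
t: 15.15
ee_pos: [508.1, -20.9, 64.4]
orientation: [-2.954, -0.17, -0.936]
ft_force: [-0.2, 0.4, -0.1]
width: 0.1
grasp_force: 0.0
disp frame TCP [-102.8   48.6   64.4] q [-0.18  0.42  2.39  2.54  0.31 -1.23] F(disp) [-0.1  0.5 -0.1]
turn [-0.01 -0.03 -0.04] then shift [-0.11  0.22 -0.07] | now [508.1 -20.9  64.4]
```

```bash
python3 - <<'E'
from h import *
import cv2
im=optics.get_image("wrist")[150:290,220:460]; cv2.imwrite("pics/w5.png",cv2.resize(im[:,:,::-1],None,fx=3,fy=3,interpolation=0))
E
```

```text
(no output)
```

View pics/w5.png

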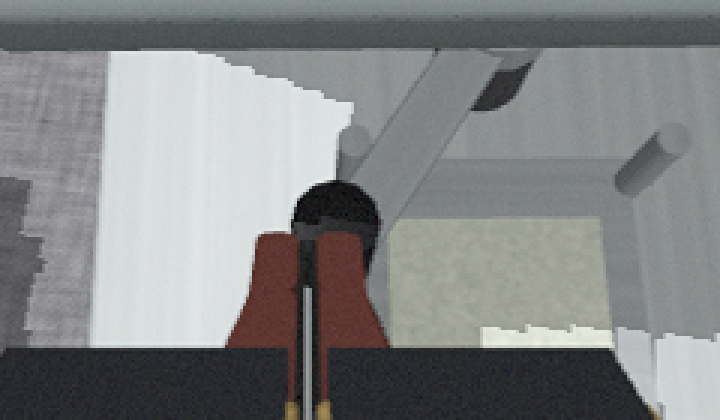

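The fingers hide the knob from above without any force. The pad separation also looks too large for tips at the stated depth, so the real fingertips seem to end some 25 mm behind the reported TCP. I'll back off to the left, go deeper along the tool and feel for contact.

```bash
python3 -m jog '[[0,-0.4,0,0,0,0,0],[0,-0.4,0,0,0,0,0],[0,0,0.25,0,0,0,0],[0,0,0.25,0,0,0,0],[0,0,0,0,0,0,0]]';  python3 k.py "(-88,82,47)"
```

```text
t: 15.7
ee_pos: [517.2, 12.7, 47.1]
orientation: [-2.954, -0.171, -0.935]
ft_force: [0.6, 0.0, -0.3]
width: 0.4
grasp_force: 0.0
disp frame TCP [-89.9  80.9  47.1] q [-0.07  0.47  2.38  2.79  0.33 -1.39] F(disp) [ 0.6 -0.  -0.3]
turn [-0.02 -0.03 -0.03] then shift [ 0.04 -0.03  0.03] | now [517.2  12.7  47.1]
```

```bash
python3 -m jog '[[0,0.2,0,0,0,0,0],[0,0.2,0,0,0,0,0],[0,0,0,0,0,0,0]]';  python3 k.py; for i in 1 2; do python3 -m jog '[[-0.03,0.1,-0.02,0,0,0,0],[-0.03,0.1,-0.02,0,0,0,0],[0,0,0,0,0,0,0]]';  python3 k.py; done
python3 - <<'E'
from h import *
import cv2
im=optics.get_image("wrist"); cv2.imwrite("pics/w6.png",im[:,:,::-1])
for d in optics.masks_of("lever_knob","wrist")[:2]: print(d["conf"],d["extent"])
E
python3 ray.py | sed -n '1p;5,6p'
```

```text
t: 16.0
ee_pos: [518.4, -4.2, 47.8]
orientation: [-2.954, -0.168, -0.936]
ft_force: [-0.0, 0.1, 0.4]
width: 0.6
grasp_force: 0.0
disp frame TCP [-90.7  64.   47.8] q [-0.12  0.47  2.37  2.7   0.33 -1.35] F(disp) [-0.   0.1  0.4]
t: 16.3
ee_pos: [515.4, -11.4, 47.8]
orientation: [-2.954, -0.171, -0.935]
ft_force: [-1.8, 4.5, 1.1]
width: 0.5
grasp_force: 2.4
disp frame TCP [-94.5  57.2  47.8] q [-0.15  0.47  2.38  2.66  0.34 -1.33] F(disp) [-1.3  4.7  1.1]
t: 16.6
ee_pos: [511.9, -19.0, 47.3]
orientation: [-2.954, -0.173, -0.932]
ft_force: [-8.0, 6.5, 5.7]
width: 0.6
grasp_force: 5.2
disp frame TCP [-98.9  50.   47.3] q [-0.17  0.47  2.38  2.62  0.34 -1.31] F(disp) [-7.2  7.4  5.7]
0.72 [375.1, 207.7, 68.5, 101.0]
tool [0. 0. 0.] [np.float64(320.8), np.float64(227.0)]
(-104, 42, 83) [np.float64(335.5), np.float64(220.1)]
(-104, 42, 53) [np.float64(333.8), np.float64(232.9)]
```

Contact came, but on the tip edge of the finger, with force along -x and +z. I'll back off, go 10 mm deeper and push again at the side.

```bash
python3 -m jog '[[0,-0.3,0,0,0,0,0],[0,-0.4,0,0,0,0,0],[0.1,0,0.2,0,0,0,0],[0.05,0,0.25,0,0,0,0],[0,0,0,0,0,0,0]]';  python3 k.py; python3 -m jog '[[0,0.2,0,0,0,0,0],[0,0.2,0,0,0,0,0],[0,0,0,0,0,0,0]]';  python3 k.py;  python3 -m jog '[[0,0.1,0,0,0,0,0],[0,0.1,0,0,0,0,0],[0,0,0,0,0,0,0]]';  python3 k.py
```

```text
t: 17.2
ee_pos: [527.9, 9.8, 36.3]
orientation: [-2.953, -0.171, -0.938]
ft_force: [-0.2, -0.8, 0.2]
width: 0.5
grasp_force: 0.0
disp frame TCP [-79.6  76.7  36.3] q [-0.08  0.51  2.36  2.8   0.35 -1.41] F(disp) [-0.3 -0.8  0.2]
t: 17.5
ee_pos: [528.1, -6.8, 36.4]
orientation: [-2.954, -0.169, -0.936]
ft_force: [0.8, 1.6, -1.5]
width: 0.5
grasp_force: 0.9
disp frame TCP [-81.4  60.2  36.4] q [-0.13  0.51  2.35  2.72  0.35 -1.37] F(disp) [ 1.   1.5 -1.5]
t: 17.8
ee_pos: [527.5, -13.8, 35.9]
orientation: [-2.955, -0.171, -0.932]
ft_force: [-2.9, 3.9, -0.0]
width: 0.7
grasp_force: 2.2
disp frame TCP [-82.8  53.4  35.9] q [-0.15  0.51  2.35  2.68  0.35 -1.35] F(disp) [-2.4  4.2 -0. ]
```

```bash
for i in 1 2; do python3 -m jog '[[-0.03,0.15,-0.02,0,0,0,0],[-0.03,0.15,-0.02,0,0,0,0],[0,0,0,0,0,0,0]]';  python3 k.py; done
python3 - <<'E'
from h import *
optics.get_image("wrist")
for d in optics.masks_of("lever_knob","wrist")[:2]: print(d["conf"],d["extent"])
E
python3 ray.py | sed -n '1p;5,6p'
```

```text
t: 18.1
ee_pos: [526.0, -26.1, 35.8]
orientation: [-2.955, -0.171, -0.932]
ft_force: [-2.8, 4.0, 0.2]
width: 0.5
grasp_force: 2.1
disp frame TCP [-85.8  41.3  35.8] q [-0.19  0.51  2.35  2.62  0.35 -1.32] F(disp) [-2.3  4.3  0.2]
t: 18.4
ee_pos: [524.8, -38.4, 35.9]
orientation: [-2.954, -0.17, -0.933]
ft_force: [-3.0, 2.8, -0.1]
width: 0.2
grasp_force: 1.9
disp frame TCP [-88.4  29.2  35.9] q [-0.22  0.51  2.35  2.56  0.36 -1.3 ] F(disp) [-2.7  3.2 -0.1]
0.83 [361.6, 218.6, 31.4, 99.1]
tool [0. 0. 0.] [np.float64(320.8), np.float64(227.0)]
(-104, 42, 83) [np.float64(294.2), np.float64(235.3)]
(-104, 42, 53) [np.float64(298.6), np.float64(246.9)]
```

```bash
python3 -m jog '[[0,0.15,0,0,0,0,0],[0,0.15,0,0,0,0,0],[0.02,0.15,0.01,0,0,0,0],[0.02,0.15,0.02,0,0,0,0],[0,0,0,0,0,0,0]]';  python3 k.py;  python3 -m jog '[[0.04,0.15,0.03,0,0,0,0],[0.05,0.15,0.03,0,0,0,0],[0,0,0,0,0,0,0]]';  python3 k.py
python3 - <<'E'
from h import *
optics.get_image("wrist")
for d in optics.masks_of("lever_knob","wrist")[:2]: print(d["conf"],d["extent"])
E
```

```text
t: 19.0
ee_pos: [530.8, -62.0, 36.2]
orientation: [-2.954, -0.171, -0.936]
ft_force: [-2.7, 3.0, -1.4]
width: 0.5
grasp_force: 1.9
disp frame TCP [-85.2   5.1  36.2] q [-0.29  0.52  2.33  2.43  0.36 -1.23] F(disp) [-2.3  3.3 -1.4]
t: 19.3
ee_pos: [536.7, -73.3, 36.4]
orientation: [-2.953, -0.171, -0.937]
ft_force: [-1.7, 4.3, -2.1]
width: 0.2
grasp_force: 2.2
disp frame TCP [-80.7  -6.8  36.4] q [-0.31  0.52  2.31  2.37  0.35 -1.18] F(disp) [-1.2  4.5 -2.1]
0.74 [343.1, 228.4, 66.7, 76.0]
```

```bash
python3 -m jog '[[0.03,0.15,-0.01,0,0,0,0],[0.03,0.1,0.02,0,0,0,0],[0,0,0,0,0,0,0]]';  python3 k.py;  python3 -m jog '[[0.01,0.1,0,0,0,0,0],[0,0,0,0,0,0,0]]';  python3 k.py; python3 -m jog '[[0,0.1,0,0,0,0,0],[0,0,0,0,0,0,0]]';  python3 k.py
```

```text
t: 19.7
ee_pos: [540.3, -82.6, 37.5]
orientation: [-2.953, -0.172, -0.937]
ft_force: [-0.9, 5.6, -3.1]
width: 0.3
grasp_force: 2.8
disp frame TCP [-78.2 -16.5  37.5] q [-0.33  0.52  2.3   2.31  0.35 -1.14] F(disp) [-0.2  5.7 -3.1]
t: 19.9
ee_pos: [541.5, -86.2, 38.0]
orientation: [-2.952, -0.173, -0.939]
ft_force: [1.2, 6.9, -3.2]
width: 0.2
grasp_force: 3.5
disp frame TCP [-77.4 -20.2  38. ] q [-0.34  0.52  2.29  2.28  0.35 -1.13] F(disp) [ 2.   6.7 -3.2]
t: 20.1
ee_pos: [542.3, -89.5, 38.2]
orientation: [-2.95, -0.175, -0.94]
ft_force: [2.6, 9.4, -1.4]
width: 0.4
grasp_force: 4.7
disp frame TCP [-77.  -23.5  38.2] q [-0.35  0.52  2.29  2.26  0.35 -1.12] F(disp) [ 3.7  9.1 -1.4]
```

```bash
for i in 1 2; do python3 -m jog '[[0,0.1,0,0,0,0,0],[0,0,0,0,0,0,0]]';  python3 k.py; done
python3 - <<'E'
from h import *
import cv2
im=optics.get_image("wrist"); cv2.imwrite("pics/w7.png",cv2.resize(im[120:290,220:460,::-1],None,fx=3,fy=3,interpolation=0))
for d in optics.masks_of("lever_knob","wrist")[:2]: print(d["conf"],d["extent"])
E
```

```text
t: 20.3
ee_pos: [542.5, -89.9, 38.3]
orientation: [-2.944, -0.183, -0.942]
ft_force: [5.6, 28.4, -4.1]
width: 0.6
grasp_force: 13.7
disp frame TCP [-76.9 -24.   38.3] q [-0.36  0.52  2.29  2.24  0.36 -1.11] F(disp) [ 9.  27.6 -4.1]
t: 20.5
ee_pos: [542.6, -90.3, 38.3]
orientation: [-2.938, -0.192, -0.943]
ft_force: [8.0, 46.4, -5.2]
width: 0.5
grasp_force: 22.2
disp frame TCP [-76.8 -24.4  38.3] q [-0.37  0.52  2.29  2.22  0.37 -1.09] F(disp) [13.5 45.1 -5.2]
0.6 [332.1, 232.8, 81.5, 67.1]
```

The force jumped within 1 mm, so the lever is at its hard stop. Now I'll withdraw straight out so it springs free.

```bash
python3 -m jog '[[0,-0.05,0,0,0,0,0],[-0.2,0,-0.9,0,0,0,0],[-0.2,0,-0.95,0,0,0,0],[0,0,-1,0,0,0,0],[0,0,-1,0,0,0,0],[0,0,-0.5,0,0,0,0],[0,0,0,0,0,0,0],[0,0,0,0,0,0,0],[0,0,0,0,0,0,0]]';  python3 k.py
python3 - <<'E'
from h import *
import cv2
im=optics.get_image("wrist"); a=cv2.resize(im[:,:,::-1],(480,300))
sc=optics.get_image("scene")[140:350,180:450,::-1]; tp=optics.get_image("top")[100:320,240:520,::-1]
A=np.zeros((600,800,3),np.uint8); A[:300,:480]=a; A[300:,:386]=cv2.resize(sc,(386,300)); A[300:,400:782]=cv2.resize(tp,(382,300))
cv2.imwrite("pics/fin.png",A)
for n in("wrist","top"):
    for d in optics.masks_of("lever_knob",n)[:2]: print(n,d["conf"],d["extent"])
E
python3 ray.py|sed -n '5p'
```

```text
t: 21.5
ee_pos: [445.8, -107.6, 152.0]
orientation: [-2.945, -0.172, -0.943]
ft_force: [0.2, 0.7, -0.1]
width: 0.8
grasp_force: 0.0
disp frame TCP [-175.   -30.2  152. ] q [-0.54  0.12  2.41  1.31  0.38 -0.28] F(disp) [ 0.3  0.7 -0.1]
wrist 0.87 [269.4, 161.5, 74.4, 64.0]
(-104, 42, 83) [np.float64(243.8), np.float64(170.0)]
```

View pics/fin.png

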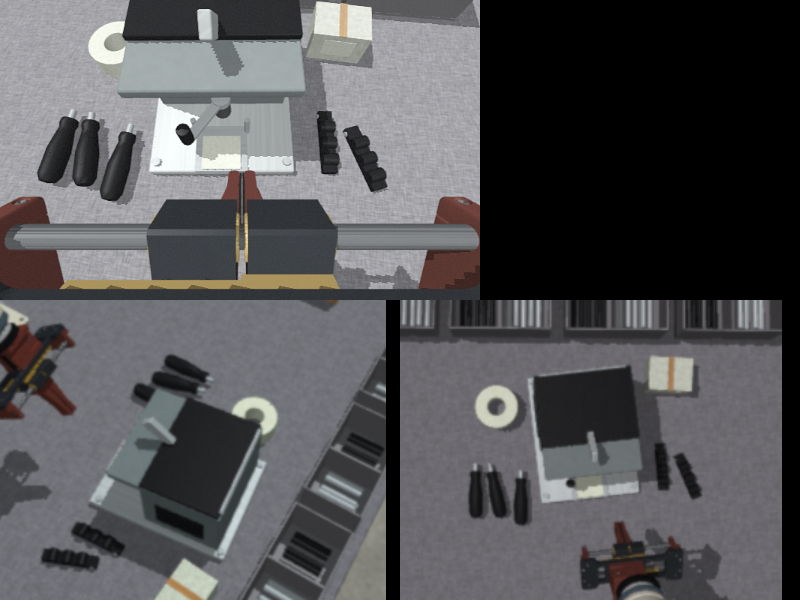

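The lever is back at rest with the knob at wrist pixel (246,176), against a predicted rest position of (244,170). The cover is flat, the other things haven't moved, and the arm is clear.

```bash
python3 -c "
from workcell import ctrl
print(ctrl.close_job())"
```

```text
the job is handed in; nothing more can be done
None
```

The cover was lowered under control until fully shut, the lever was pushed to its hard stop and sprang back to rest, nothing else on the bench moved, and the job was handed in at about 22 s.

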